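# Load the sample carrier into the measuring cell and lower its lid

### The arm

A 7-joint arm with a two-finger parallel gripper is mounted at the origin on a cart in front of the work surface, level with it; the furniture and walls round the work are solid. World frame = base frame: x ahead of the robot, y to its left, z up, the work surface at z = 0. Lengths are in m, angles in degrees, forces in N, time in s.
With the tool pointing down it reaches from about 0.35 to 0.775 m from the base axis. Payload 3.1 kg.
Tool frame: the origin (TCP) lies on the centre line of the jaws, within the pads' length; the fingertips stand 17 mm ahead of it and the grasp point (between the pads) lies 2 mm behind it (robot.tip_reach is the distance from the TCP to the fingertips, in m); z points along the fingers, y is the direction in which the jaws open and shut (so a half turn about z gives the same grasp; the last joint's range is limited). The gripper opens to 85 mm and grips with 20 to 120 N. Pads are 22 mm wide; open, the fingers measure 114 mm over their backs; the gripper's body (76 mm by 85 mm) begins 54 mm behind the grasp point. The pads swing forward as they close: fully open they stand 13 mm farther back than shut.
Start: joints at [-66.904, 17.813, 0.802, 86.603, -0.252, 75.585, -1.558], TCP at [0.237, 0.497, 0.248] pointing down, gripper open.
Joint ranges: [-154.91, 154.91], [-16.99, 109.72], [-72.82, 74.43], [7.12, 147.25], [-82.49, 262.49], [11.32, 116.49], [-174.64, 174.64]. Speed limits (degrees/s): [159.86, 159.86, 180, 180, 180, 180, 180].

### API

Orientations are given as [roll, pitch, yaw] about the fixed x, y, z axes, in that order (R = Rz(yaw) Ry(pitch) Rx(roll)).
In Python, from station import robot, fingers, vision, workorder, recognise gives the robot as it stands. Calls block until the motion is done:
- robot.move_to(position, orientation): joint-space move of the TCP to a pose.
- robot.line_to(position, orientation=None, velocity=0.15, f_stop=None): straight line of the TCP; orientation=None keeps the orientation; velocity is the mean speed in m/s. With f_stop (N) it stops when the force on the tool has changed by that much, and returns True; else False.
- robot.move_j(angles): joint-space move.
- fingers.gripper_to(opening, force=None): opening from 0.0 (shut) to 1.0 (fully open); force is the grip in N (None keeps the last); returns when the fingers have stopped.
- robot.pause(seconds).
- robot.inverse_kinematics(position, orientation): joint angles nearest the present ones, or None.
- vision.grab_frame(name): name is "side" or "top" or "wrist"; returns the picture (384x512x3 uint8, red, green, blue); there is no depth.
- vision.calibration(name): a dict with "mtx" (3x3 intrinsics, pixels), "k1" (the pictures are not rectified: a ray, as slopes to the right and down, at radius r is drawn at 1 + k1 r^2 times it, then the intrinsics apply), "extrinsics" (4x4, takes a point from world to camera coordinates); the wrist camera has in their place "T_tool_cam" (4x4, takes a point from camera to tool coordinates, whose origin is the TCP and whose axes are the flange's). Camera axes: x right, y up, looking along -z (the intrinsics and any distortion apply to the point x, -y, -z); pixel columns grow to the right and rows downward; lengths in m; the calibration is good to about 2 mm. A picture is of the moment at which its call begins: read the wrist's pose just before it. calibration takes no time and is no camera call.
A pose or a line that the arm cannot do raises robot.PlanningError and nothing moves.
- workorder.close_job(): hands the job in, once; it reports no verdict.
Trained networks look in the newest picture that a camera, given by its name, has taken for a name from the list of things; names that differ only in an ending like _2 or _b are one class to them, and where a whole thing is asked for, a point or a joint stands for the part that bears it (a point fixed in the world has none). Each returns a list of dicts, best first, with "p" (0 to 1); they miss things now and then, are a little off and sometimes report something else, mostly with a low value. They report only what shows in the picture. A call takes as long as a camera call. They do not tell look-alikes from the thing itself.
- recognise(label, camera): "rect" ([centre column, centre row, width, height] in pixels, round what is visible of it).
Readings, each from a call of its own:
- robot.current_time_s(): time.
- robot.current_joint_positions(): joint angles.
- robot.current_dq(): joint speeds.
- robot.current_joint_torque(): joint torques, N m.
- robot.current_tool_pos(): TCP position.
- robot.current_eef_rot(): TCP orientation.
- robot.current_contact_force(): force on the tool from outside, world axes, zero at the start.
- robot.current_torque(): the same for the moment, N m.
- robot.current_finger_gap(): opening from 0.0 (shut) to 1.0 (fully open).
Only numpy, scipy, OpenCV 4.12 (cv2) and the standard library are available. Lean on these libraries where they do the work, as an engineer would, in place of code of your own. Each camera call takes 0.05 s, during which the arm holds its last target.

### The job

Take the metal sample carrier out of its parking rack and seat it fully home and level on the three balls inside the open measuring cell, its top boss towards the cell's hinge; the rack leaves finger room only at the carrier's two long faces and the cell only at its two end faces, so set the carrier down upright on the bare bench and let go, then take it again the other way. Set it into the cell gently without dropping it, then lower the hinged lid slowly until it is fully shut against its sprung plunger, without slamming it, and let go. Leave the jar, the bottle and the beaker where they stand.

Things in the scene. Friction and masses are not known exactly. Their poses are not given: they have to be found in the camera images.
- carrier_center (a point): centre, half-way up, of the loose bare aluminium block 46 (its x) x 56 (its y) x 34 mm (z, up), 0.18 to 0.35 kg, called the carrier. Long faces look to its +x and -x, end faces to +y and -y. A round boss (8 mm wide, 3 mm high) stands on top, 16 mm from the middle towards +x. Three steep V grooves in its underside centre it on the cell's balls from up to 4 mm off
- rack: fixed grey rack 44 (x) x 92 (y) x 40 mm (z), origin at the centre of its underside. The carrier starts standing on its 6 mm thick base, axes parallel, between two walls (at the +y and -y sides, 13 mm thick, 40 mm high) that leave 3 to 7 mm beside its end faces. Open at the +x and -x sides, where the base does not project beyond the carrier. The bench from here to the cell is bare
- seat (a point): where carrier_center lies when the carrier is home on the balls, 32 mm above the bench. Home, the carrier is level and its x and y point the same way as this frame's (boss at the hinge side, +x); its top is 15 mm below the cell's top. The walls then stand 7 mm off its long faces and 46 mm off its end faces
- cell: fixed white instrument, 64 mm high; origin on the bench straight below the seat; reaches 74 mm to -x (front), 92 mm to +x (hinge side), 92 mm to each side. Open cavity 60 (x) x 148 mm (y), floor at 6 mm; a pedestal 44 x 50 mm, 12 mm high, carries three 10 mm steel balls, tops at 20 mm: at x = 12.5, y = 0 and at x = -7, y = 16 and -16 mm. A tall water bath stands 3 cm or more to its left
- lid (a joint): lid angle in rad: 0 = shut, 1.57 = upright, at most 1.95 (leaning back); starts at 1.55 to 1.75. A friction hinge (0.75 N m) holds it at any angle; weight 0.4 kg. Over the last 0.06 rad a sprung plunger under it presses the carrier with 5 to 7 N, so shutting takes about 4 to 6 N near the free edge. It stops hard at 0 and stays shut when let go
- lid_hinge (a point): middle of the lid's hinge line, 93 mm to +x of the seat, 68 mm above the bench; hinge line along its y; axes as the seat's (fixed to the cell, does not turn with the lid)
- lid_edge (a point): middle of the lid's thickness and width, 165 mm from the hinge line; turns with the lid, axes parallel to the seat's when shut, z = outward normal of the outer face, which lies 5 mm from here and 7 mm off the hinge line. The lid is a white slab 184 mm wide, 10 mm thick, reaching 168 mm from the hinge; a lip 80 mm wide reaches 180 mm. A 21 mm plunger stands on its inner face
- amber_jar_by: brown jar with a black cap, 52 mm wide, 66 mm high, loose bystander; origin under its centre
- bottle_by: small bottle with a blue cap, 42 mm wide, 80 mm high, loose bystander; origin under its centre
- beaker_by: clear beaker, 54 mm wide, 70 mm high, loose bystander; origin under its centre
Mind the look-alikes: they are no part of the job. Leave any green, purple or turquoise look-alike of the part that bears carrier_center alone.

How it is judged (in metres and radians):
On the way, in this order (a step that is already met when the one before it is completed fails the run):
1. the carrier stands upright on the bare bench, clear of the rack, let go (height (world z) of carrier_center below 0.02 m and angle between carrier_center's own z axis and vertical below 0.06 rad and horizontal distance between carrier_center and rack above 0.055 m and contact force between carrier and the arm below 0.05 N and contact force between carrier and the fingers below 0.05 N), for 0.1 s.
2. the carrier stands on the three balls, let go, with the lid still open (distance between carrier_center and seat below 0.005 m and value of joint lid above 0.8 rad and contact force between carrier and the arm below 0.05 N and contact force between carrier and the fingers below 0.05 N), for 0.2 s.
At the end, for the whole second after the job is handed in: The carrier is home on the three balls (its centre within 3 mm of the seat, level within 0.05 rad, turned within 0.06 rad) and the lid is shut (under 0.03 rad) (distance between carrier_center and seat below 0.003 m and angle between carrier_center's own z axis and vertical below 0.05 rad and angle between the x axis of carrier_center and the x axis of seat, either way round below 0.06 rad and value of joint lid below 0.03 rad); the robot touches nothing.
It fails at once if the lid is slammed (faster than 1.2 rad/s within the last 0.2 rad) (value of joint lid below 0.2 rad and velocity of joint lid below -1.2 rad/s).
It fails at once if the carrier is dropped into the cell (faster than 0.4 m/s within 50 mm of home) (distance between carrier_center and seat below 0.05 m and linear speed of carrier above 0.4 m/s).
It fails at once if the jar is moved by more than 20 mm (distance of amber_jar_by from where it was at the start of the episode above 0.02 m).
It fails at once if the bottle is moved by more than 20 mm (distance of bottle_by from where it was at the start of the episode above 0.02 m).
It fails at once if the beaker is moved by more than 20 mm (distance of beaker_by from where it was at the start of the episode above 0.02 m).
It also fails if it takes over 72 s, if anything falls off the work surface, if the arm or the gripper's body presses on something with over 40 N, if the wrist force passes 120 N, or if a joint passes its speed limit or range.

## Working session

There is one attempt and no reset: what is moved stays moved. The work goes in short steps, each a Python script; the robot and the scene stay as the last script left them, time stands still between calls to the robot, and variables do not carry over. Pictures are saved under pics/ and viewed, and the job is handed in when it is done.

```bash
ls; mkdir -p pics; python3 - <<'E'
from station import robot, fingers, vision, workorder, recognise
import cv2
for n in ["side","top","wrist"]:
    im=vision.grab_frame(n); cv2.imwrite(f"pics/a_{n}.png",im[:,:,::-1])
    c=vision.calibration(n); print(n,c)
    for l in ["carrier_center","rack","cell","lid","amber_jar_by","bottle_by","beaker_by"]:
        try: print(l,[(round(d['p'],2),[round(x,1) for x in d['rect']]) for d in recognise(l,n)])
        except Exception as e: print(l,e)
print(robot.current_time_s(),robot.tip_reach,robot.current_eef_rot())
E
```

```text
pics
side {'mtx': array([[440.44189111,   0.        , 251.7632972 ],
       [  0.        , 440.44189111, 197.86970366],
       [  0.        ,   0.        ,   1.        ]]), 'k1': -0.13239593947059924, 'extrinsics': array([[ 0.97523624, -0.2203763 ,  0.01866962, -0.55213369],
       [ 0.06189151,  0.35298011,  0.93358154, -0.05219422],
       [-0.21232925, -0.90930706,  0.35787842, -1.576534  ],
       [ 0.        ,  0.        ,  0.        ,  1.        ]])}
carrier_center [(0.92, [244.4, 303.4, 27.2, 29.9]), (0.72, [228.7, 260.8, 21.0, 20.3]), (0.58, [236.0, 278.4, 24.4, 19.3]), (0.43, [238.7, 232.2, 13.2, 15.7])]
rack [(0.48, [237.3, 238.4, 17.8, 26.1]), (0.24, [248.1, 158.9, 21.5, 49.6])]
cell [(0.73, [230.2, 168.5, 59.1, 74.2])]
lid [(0.79, [247.8, 158.9, 18.9, 46.1])]
amber_jar_by [(0.49, [301.1, 211.3, 13.4, 20.0])]
bottle_by [(0.67, [301.4, 219.3, 13.9, 24.0]), (0.63, [249.1, 160.5, 15.3, 53.4])]
beaker_by [(0.66, [204.9, 168.8, 12.7, 11.7])]
top {'mtx': array([[429.57106838,   0.        , 249.6663565 ],
       [  0.        , 429.57106838, 192.57843594],
       [  0.        ,   
[... 1078 characters left out ...]
715758, 186.67865399],
       [  0.        ,   0.        ,   1.        ]]), 'k1': -0.03256780447360612, 'T_tool_cam': array([[-1.44685086e-03,  9.50453215e-01,  3.10864268e-01,
         8.03913822e-02],
       [ 9.99998910e-01,  1.28346662e-03,  7.30139578e-04,
        -2.05558847e-04],
       [ 2.94979597e-04,  3.10864985e-01, -9.50454036e-01,
        -1.25866905e-01],
       [ 0.00000000e+00,  0.00000000e+00,  0.00000000e+00,
         1.00000000e+00]])}
carrier_center []
rack []
cell [(0.69, [93.2, 366.7, 45.9, 34.6])]
lid []
amber_jar_by []
bottle_by [(0.69, [206.8, 319.8, 38.8, 46.1])]
beaker_by [(0.73, [209.5, 319.2, 35.4, 43.0])]
1.2 0.017 [1.79999981e+02 1.62829266e-03 1.54518261e+02]
```

```bash
python3 - <<'E'
import cv2
a=cv2.imread("pics/a_side.png"); b=cv2.imread("pics/a_top.png")
cv2.imwrite("pics/b_side.png",cv2.resize(a[110:340,150:350],None,fx=3,fy=2.6,interpolation=cv2.INTER_CUBIC)[:600])
cv2.imwrite("pics/b_top.png",cv2.resize(b[120:270,110:410],None,fx=2.66,fy=2.66,interpolation=cv2.INTER_CUBIC))
E
```

```text
(no output)
```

View pics/a_side.png

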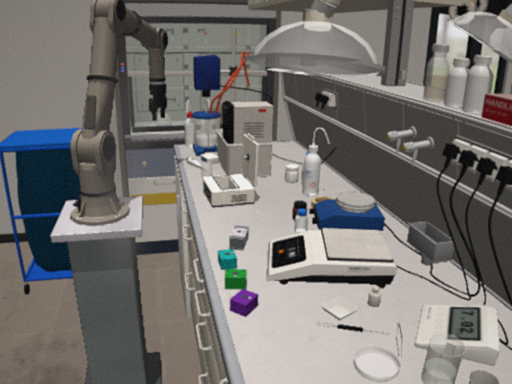

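View pics/b_side.png

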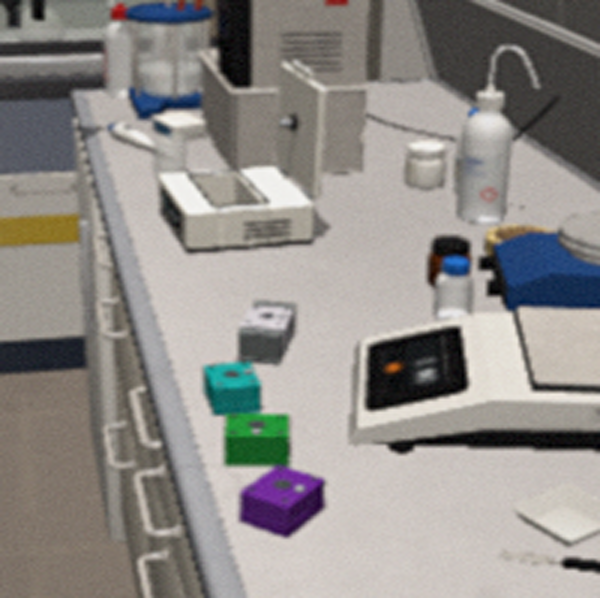

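View pics/b_top.png

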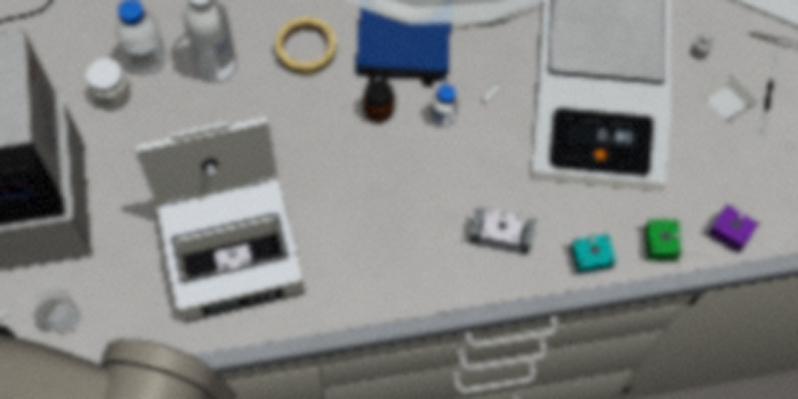

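View pics/a_wrist.png

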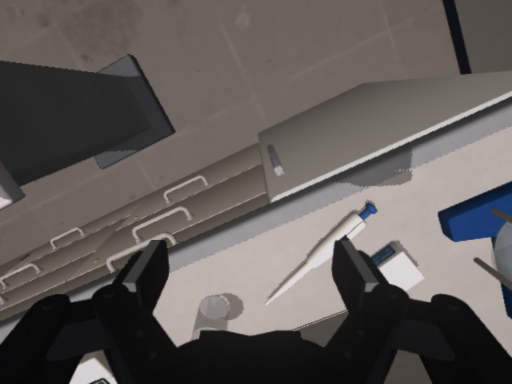

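Side view: the cell is near (230,185) with its lid open, and the grey carrier sits in the rack at (239,236). Candidates in the top view:
- Grey block in the rack at (298,206), which fits the description of bare aluminium in a grey rack.
- Turquoise at (333,215), green at (359,210) and purple at (385,206). These are look-alikes, so I'm leaving them.

Next I'll localise roughly, then look closer with the wrist camera.

```bash
cat > h.py <<'E'
from station import robot, fingers, vision, workorder, recognise
import numpy as np, cv2
from scipy.spatial.transform import Rotation as R
from scipy.optimize import least_squares
def wristE(p,o,c=None):
    c=c or vision.calibration("wrist")
    T=np.eye(4);T[:3,:3]=R.from_euler('xyz',o,degrees=True).as_matrix();T[:3,3]=p
    return np.linalg.inv(T@c["T_tool_cam"])
def proj(P,c,E):
    P=np.atleast_2d(P);q=P@E[:3,:3].T+E[:3,3]
    s=np.stack([q[:,0]/-q[:,2],-q[:,1]/-q[:,2]],1)
    s=s*(1+c["k1"]*(s**2).sum(1,keepdims=True))
    return s@c["mtx"][:2,:2].T+c["mtx"][:2,2]
def back(uv,z,c,E):
    uv=np.atleast_2d(uv);d=(uv-c["mtx"][:2,2])/np.diag(c["mtx"])[:2]
    s=d.copy()
    for _ in range(10): s=d/(1+c["k1"]*(s**2).sum(1,keepdims=True))
    r=np.c_[s[:,0],-s[:,1],-np.ones(len(s))]@E[:3,:3]
    o=-E[:3,:3].T@E[:3,3]
    t=(z-o[2])/r[:,2]
    return o+r*t[:,None]
def snap(fn):
    p=np.array(robot.current_tool_pos());o=np.array(robot.current_eef_rot())
    im=vision.grab_frame("wrist");cv2.imwrite(f"pics/{fn}.png",im[:,:,::-1])
    np.save(f"pics/{fn}.npy",np.r_[p,o]);return p,o
def load(fn):
    v=np.load(f"pics/{fn}.npy");c=vision.calibration("wrist");return c,wristE(v[:3],v[3:],c)
E
python3 - <<'E'
from h import *
c=vision.calibration("top");E=c["extrinsics"]
# pixels from b_top: /2.66+offset
def t(u,v): return [110+u/2.66,120+v/2.66]
for n,p,z in [("carr",t(503,227),.04),("rackL",t(482,210),.04),("rackR",t(525,228),.04),
 ("cFL",t(174,310),.064),("cFR",t(300,285),.064),("cBL",t(160,208),.064),("cBR",t(280,185),.064),
 ("lidL",t(138,150),.23),("lidR",t(268,125),.23),("jar",t(378,88),.066),("bot",t(446,93),.08),("beak",t(57,300),.07),("teal",t(595,245),.034),("bal",t(535,178),.05)]:
    print(n,back(p,z,c,E).round(3))
E
```

```text
carr [[ 0.447 -0.321  0.04 ]]
rackL [[ 0.48  -0.296  0.04 ]]
rackR [[ 0.44  -0.353  0.04 ]]
cFL [[0.393 0.171 0.064]]
cFR [[ 0.399 -0.01   0.064]]
cBL [[0.555 0.176 0.064]]
cBR [[ 0.561 -0.004  0.064]]
lidL [[0.565 0.177 0.23 ]]
lidR [[ 0.573 -0.001  0.23 ]]
jar [[ 0.699 -0.177  0.066]]
bot [[ 0.665 -0.276  0.08 ]]
beak [[0.434 0.333 0.07 ]]
teal [[ 0.398 -0.45   0.034]]
bal [[ 0.513 -0.384  0.05 ]]
```

```bash
python3 - <<'E'
from h import *
robot.line_to([0.237,0.497,0.36],velocity=.3)
robot.move_to([0.40,0.085,0.36],[180,0,180]); print(robot.current_joint_positions())
snap("w1")
robot.move_to([0.447,-0.321,0.26],[180,0,55]); print(robot.current_joint_positions())
snap("w2")
print(robot.current_time_s())
E
```

```text
[-38.90660825  -1.97761382  23.66109887  93.88446025   0.78504875
  87.96898242  74.82797411]
[ -5.38816434  24.03155858  55.61885548  86.78949188 -20.04844692
  79.75384089  16.70450096]
5.0
```

View pics/w1.png

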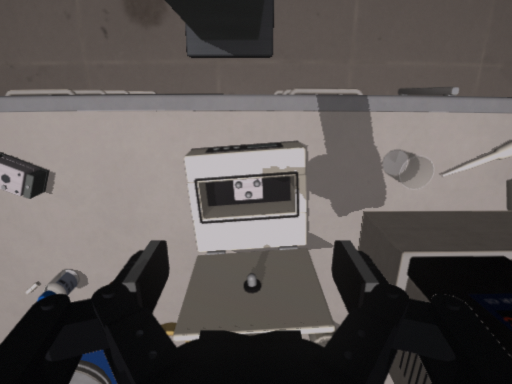

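View pics/w2.png

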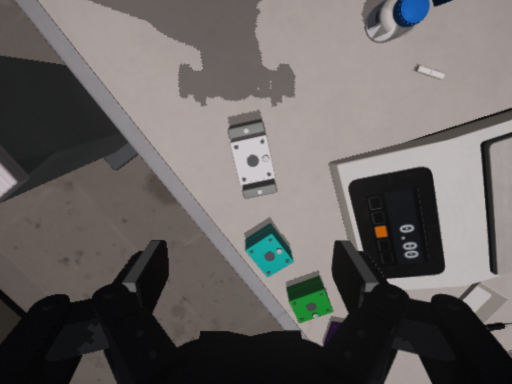

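w1: cell top face at about (186-307,145-250), balls at (239,187), (257,185) and (248,195), lid below. w2: grey rack at (253,160) with the bare carrier, its boss at (266,158); turquoise at (269,252), green (310,300). I'll zoom in for corner fitting.

```bash
python3 - <<'E'
import cv2
a=cv2.imread("pics/w1.png"); b=cv2.imread("pics/w2.png")
cv2.imwrite("pics/w1z.png",cv2.resize(a[138:258,175:325],None,fx=5,fy=5,interpolation=cv2.INTER_CUBIC))
cv2.imwrite("pics/w2z.png",cv2.resize(b[105:205,205:305],None,fx=6,fy=6,interpolation=cv2.INTER_CUBIC))
E
```

```text
(no output)
```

View pics/w1z.png

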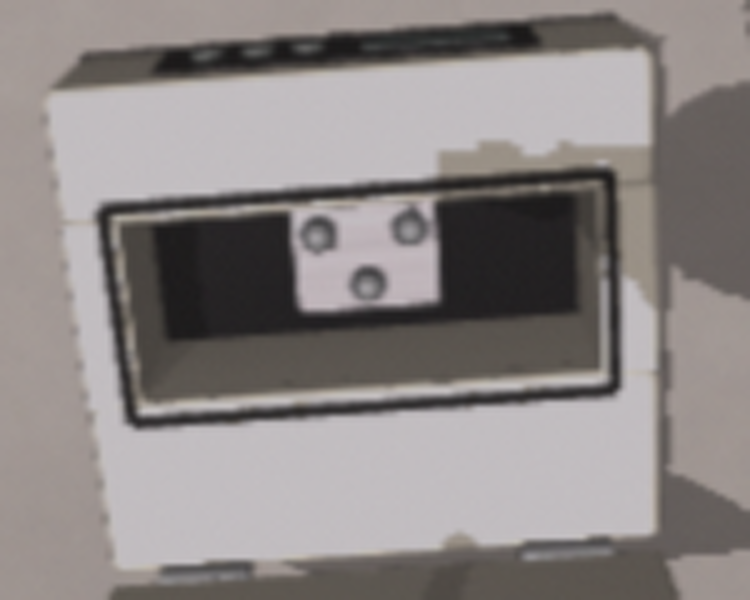

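View pics/w2z.png

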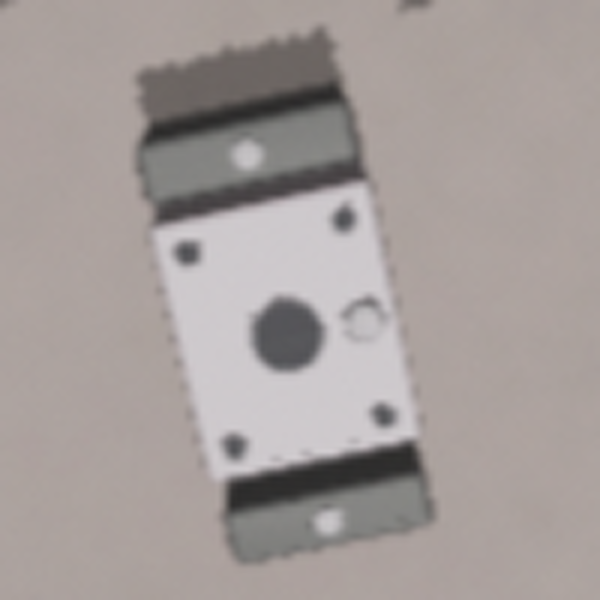

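```bash
cat > fit.py <<'E'
from h import *
def fit(model,px,c,E,x0):
    f=lambda v:(proj(np.c_[model[:,:2]@R.from_euler('z',v[2]).as_matrix()[:2,:2].T+v[:2],model[:,2]],c,E)-px).ravel()
    r=least_squares(f,x0,loss='soft_l1');return r.x,np.abs(f(r.x)).reshape(-1,2)
E
python3 - <<'E'
from fit import *
c,E=load("w1")
px=np.array([[47,92],[645,48],[658,535],[115,570],[318,232],[410,225],[367,282]])
px=np.array([175,138])+(px+.5)/5-.5
m=np.array([[-74,-92,64],[-74,92,64],[92,92,64],[92,-92,64],[-7,-16,16],[-7,16,16],[12.5,0,16]])/1000
for s in (slice(0,4),slice(4,7),slice(0,7)):
    x,r=fit(m[s],px[s],c,E,[.47,.085,0]);print(x[:2].round(4),np.degrees(x[2]).round(2),r.round(1).tolist())
c,E=load("w2")
px=np.array([[366,180],[418,440],[218,478],[152,226],[365,318]])
px=np.array([205,105])+(px+.5)/6-.5
m=np.array([[23,28,40],[23,-28,40],[-23,-28,40],[-23,28,40],[16,0,43]])/1000
x,r=fit(m,px,c,E,[.447,-.321,-.6]);print(x[:2].round(4),np.degrees(x[2]).round(2),r.round(1).tolist())
px=np.array([[350,100],[432,520],[240,560],[140,145]]) 
px=np.array([205,105])+(px+.5)/6-.5
m=np.array([[22,46,40],[22,-46,40],[-22,-46,40],[-22,46,40]])/1000
x,r=fit(m,px,c,E,[.447,-.321,-.6]);print(x[:2].round(4),np.degrees(x[2]).round(2),r.round(1).tolist())
# network cross-check: top cam
E
```

```text
[0.476  0.0814] 4.34 [[1.7, 0.3], [1.7, 0.7], [0.6, 0.8], [0.6, 1.1]]
[0.4746 0.0814] 4.03 [[0.2, 0.1], [0.0, 0.1], [0.1, 0.0]]
[0.4753 0.0814] 4.34 [[1.7, 0.8], [1.7, 1.2], [0.6, 0.4], [0.6, 0.7], [0.2, 0.3], [0.0, 0.4], [0.2, 0.3]]
[ 0.4509 -0.3201] -22.45 [[0.8, 0.7], [1.0, 0.3], [1.3, 0.9], [0.8, 0.1], [0.1, 0.4]]
[ 0.4508 -0.3216] -22.55 [[0.4, 1.0], [1.1, 0.8], [0.5, 1.0], [0.8, 0.4]]
```

```bash
python3 - <<'E'
from h import *
o=[180,0,67.5]
p=np.array([.451,-.3208,0])
robot.move_to(p+[0,0,.10],o)
print(robot.line_to(p+[0,0,.025],velocity=.12,f_stop=6),robot.current_tool_pos())
fingers.gripper_to(0.0,60); print("gap",robot.current_finger_gap(),robot.current_tool_pos(),robot.current_contact_force())
f0=robot.current_contact_force()
robot.line_to(p+[0,0,.12],velocity=.12)
robot.pause(.2)
print("gap",robot.current_finger_gap(),np.array(robot.current_contact_force())-f0,robot.current_time_s())
snap("w3"); cv2.imwrite("pics/t3.png",cv2.resize(vision.grab_frame("top")[120:270,110:410,::-1],None,fx=2.6,fy=2.6))
E
```

```text
False [ 0.45166883 -0.32157166  0.0259437 ]
gap 0.530976320226553 [ 0.4515035  -0.32121429  0.02587097] [0.46949268 0.24723572 5.39850321]
gap 0.5262173872963133 [-0.8425694  -0.35438551 -8.8736889 ] 8.05
```

View pics/w3.png

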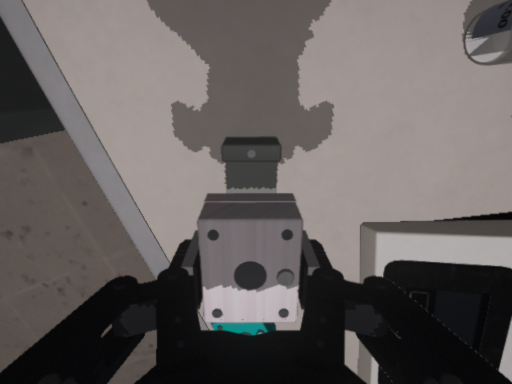

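View pics/t3.png

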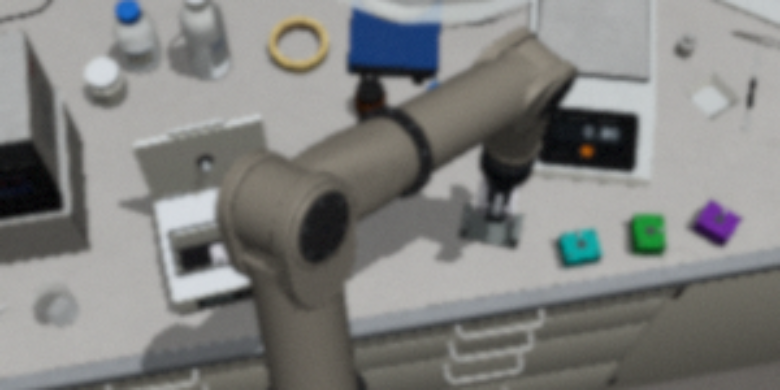

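w3 shows the carrier held between the pads, boss right of the hole at (285,277), with the rack clear below it. Next is setting it down on the bench.

```bash
python3 - <<'E'
from h import *
o=[180,0,94.3]; p=np.array([.46,-.13,0])
robot.move_to(p+[0,0,.12],o); robot.pause(.1)
z0=robot.current_tool_pos()
robot.line_to(p+[0,0,.026],velocity=.1)
r=robot.line_to(p+[0,0,.0155],velocity=.03,f_stop=4); print(r,robot.current_tool_pos(),robot.current_contact_force())
fingers.gripper_to(1.0); robot.pause(.15); print(robot.current_finger_gap(), robot.current_tool_pos(),robot.current_eef_rot())
robot.line_to(p+[0,0,.11],velocity=.15)
robot.move_to(p+[-0.04,0,.20],[180,0,184.3]); robot.pause(.1)
snap("w4");print(robot.current_time_s(),robot.current_joint_positions())
E
```

```text
True [ 0.46108784 -0.13020042  0.01984941] [-0.63568047  1.19276897  5.34055325]
1.000513806039568 [ 0.45950954 -0.12968722  0.01857382] [-1.79955336e+02 -1.91803991e-02  9.43139377e+01]
13.2167 [-12.6545294    7.24687148  30.57133348 108.09770703  -4.00791179
  65.77410441 113.6480438 ]
```

View pics/w4.png

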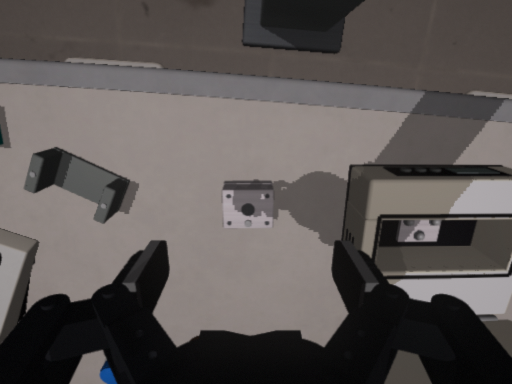

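w4: carrier stands upright on the bare bench at (248,205), boss at (248,222) towards +x. The rack at (80,180) is empty. I'll measure the carrier and re-check the cell.

```bash
python3 - <<'E'
from h import *
b=cv2.imread("pics/w4.png")
cv2.imwrite("pics/w4z.png",cv2.resize(b[170:240,210:290],None,fx=8,fy=8,interpolation=cv2.INTER_CUBIC))
c,E=load("w4")
print(c and proj([[.483,-.102,.034],[.483,-.158,.034],[.437,-.158,.034],[.437,-.102,.034]],c,E).round(1))
E
```

```text
[[270.6 229.5]
 [220.9 226.2]
 [222.7 187.3]
 [274.7 190.9]]
```

View pics/w4z.png

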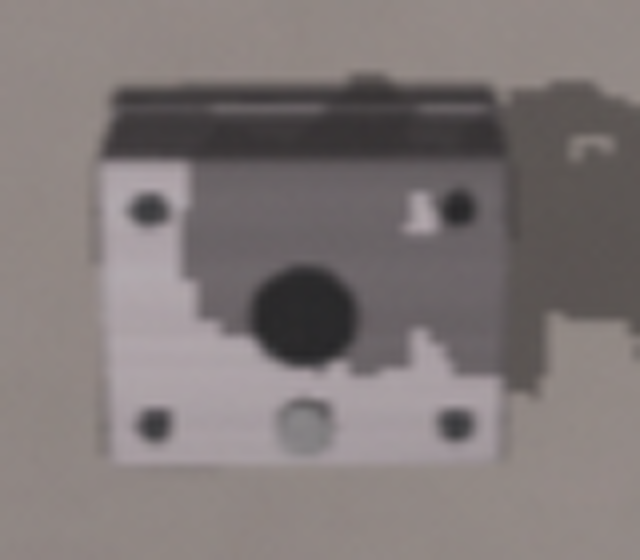

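```bash
python3 - <<'E'
from fit import *
c,E=load("w4")
px=np.array([[500,460],[112,460],[100,160],[508,160],[305,425]])
px=np.array([210,170])+(px+.5)/8-.5
m=np.array([[23,28,34],[23,-28,34],[-23,-28,34],[-23,28,34],[16,0,37]])/1000
x,r=fit(m,px,c,E,[.46,-.13,.07]);print(x[:2].round(4),np.degrees(x[2]).round(2),r.round(1).tolist())
E
```

```text
[ 0.4596 -0.1296] 4.28 [[0.6, 0.5], [0.7, 0.6], [0.6, 0.7], [0.6, 0.8], [0.0, 0.4]]
```

```bash
python3 - <<'E'
from h import *
o=[180,0,184.3]; p=np.array([.4596,-.1296,0])
robot.line_to(p+[0,0,.10],o,velocity=.15)
robot.line_to(p+[0,0,.021],velocity=.1,f_stop=6)
fingers.gripper_to(0.0,60); g=np.array(robot.current_tool_pos()); print("gap",robot.current_finger_gap(),g,robot.current_eef_rot())
robot.line_to(p+[0,0,.15],velocity=.15)
q=np.array([.475,.0814,0]); 
robot.line_to(q+[0,0,.15],[180,0,184.2],velocity=.15); robot.pause(.3)
print(robot.current_tool_pos(),robot.current_eef_rot(),robot.current_finger_gap(),robot.current_contact_force(),robot.current_time_s())
snap("w5"); cv2.imwrite("pics/s5.png",cv2.resize(vision.grab_frame("side")[110:240,150:350,::-1],None,fx=4,fy=4))
print(robot.current_joint_positions())
E
```

```text
gap 0.6473183797082538 [ 0.46036135 -0.12972662  0.021889  ] [-1.79991005e+02  9.76424008e-02 -1.75695467e+02]
[0.47503395 0.08099539 0.150034  ] [-1.79998384e+02  2.91784545e-03 -1.75848236e+02] 0.6414855131299934 [-0.11400906  0.76555172 -2.62257219] 18.275
[-30.80027887  15.17341548  22.95607352 106.1113441   -6.76449251
  60.04354264  89.00564373]
```

View pics/w5.png

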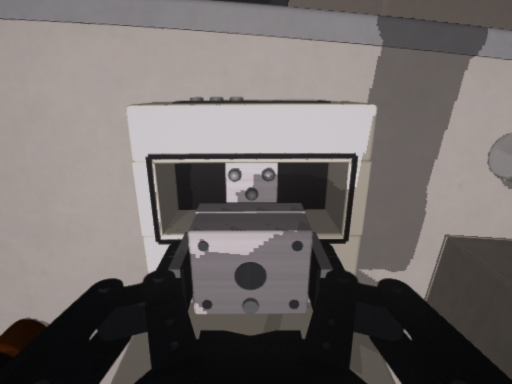

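View pics/s5.png

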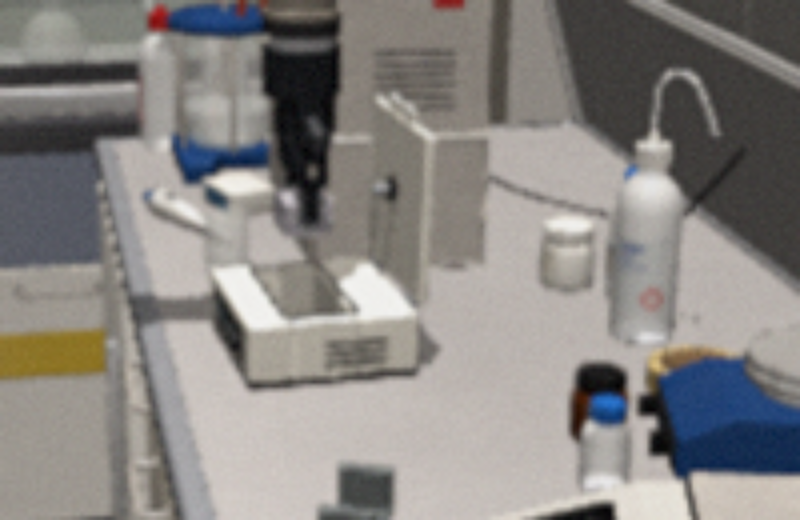

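w5: carrier held above the cavity, boss towards the hinge; balls at (235,174), (268,174) and (252,194). I'll refit the seat from this closer view.

```bash
python3 - <<'E'
from fit import *
b=cv2.imread("pics/w5.png")
cv2.imwrite("pics/w5z.png",cv2.resize(b[95:255,120:385],None,fx=3,fy=3,interpolation=cv2.INTER_CUBIC))
c,E=load("w5")
px=np.array([[235,174.5],[268.5,174.5],[252,194]])
m=np.array([[-7,-16,15.5],[-7,16,15.5],[12.5,0,15.5]])/1000
x,r=fit(m,px,c,E,[.47,.085,0]);print(x[:2].round(4),np.degrees(x[2]).round(2),r.round(1).tolist())
E
```

```text
[0.4746 0.0826] 4.35 [[0.1, 0.1], [0.3, 0.1], [0.1, 0.0]]
```

View pics/w5z.png

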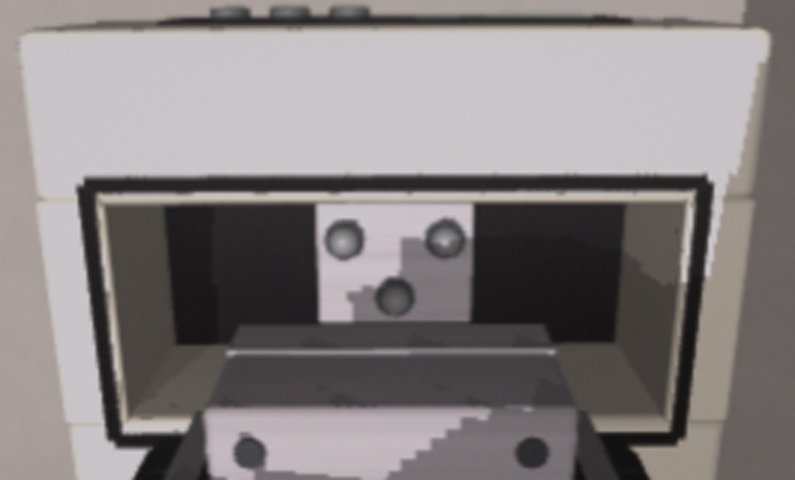

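```bash
python3 - <<'E'
from h import *
q=np.array([.4754,.0821,0]); o=[180,0,184.3]
robot.line_to(q+[0,0,.11],o,velocity=.12)
print(robot.line_to(q+[0,0,.046],velocity=.08,f_stop=6),robot.current_tool_pos(),robot.current_contact_force())
print(robot.line_to(q+[0,0,.0335],velocity=.02,f_stop=5),robot.current_tool_pos(),robot.current_eef_rot(),robot.current_contact_force(),robot.current_time_s())
E
```

```text
False [0.47601678 0.08215626 0.04648978] [ 0.79705559  0.23001433 -2.94204441]
True [0.47506852 0.08207945 0.03605877] [ 1.79996664e+02 -4.70349117e-02 -1.75704697e+02] [-0.6994624  -0.52971607  2.86165921] 20.3167
```

```bash
python3 - <<'E'
from h import *
fingers.gripper_to(0.9); robot.pause(.3)
q=np.array([.4751,.0821,0])
robot.line_to(q+[0,0,.12],velocity=.12)
robot.line_to(q+[-0.04,0,.20],velocity=.2);robot.pause(.2)
snap("w6");b=cv2.imread("pics/w6.png");print(robot.current_time_s())
c,E=load("w6");z=proj([[.475,.082,.049]],c,E)[0].astype(int);print(z)
cv2.imwrite("pics/w6z.png",cv2.resize(b[z[1]-60:z[1]+60,z[0]-80:z[0]+80],None,fx=5,fy=5,interpolation=cv2.INTER_CUBIC))
E
```

```text
22.675
[247 215]
```

View pics/w6z.png

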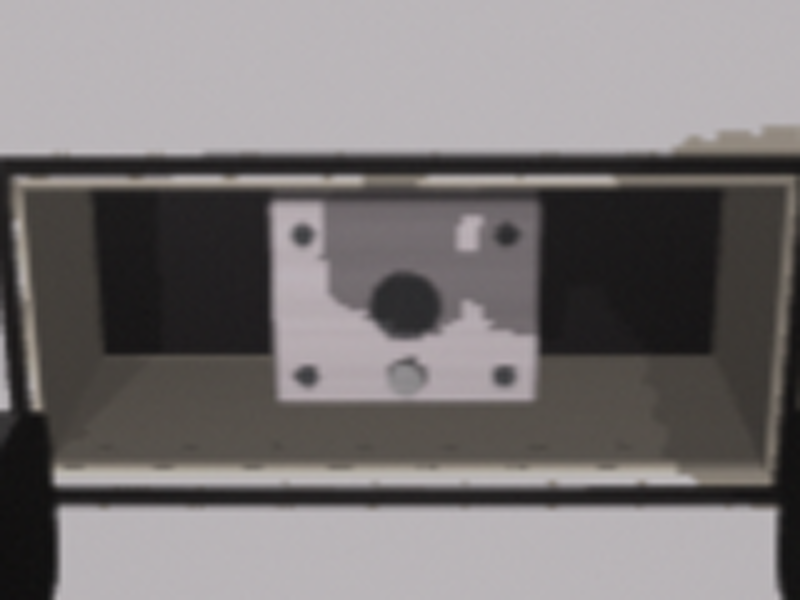

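View pics/w6.png

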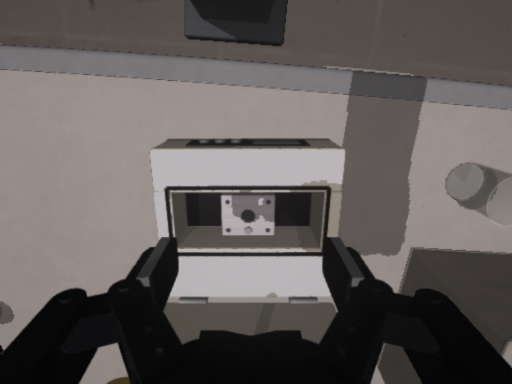

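w6: carrier in the cell at (248,214), boss at (248,230) on the hinge side, square to the cavity. I'll fit it with z and tilt free to check it is seated.

```bash
python3 - <<'E'
from h import *
c,E=load("w6")
px=np.array([[536,401],[278,401],[269,200],[541,200],[406,377]])
px=np.array([247-80,215-60])+(px+.5)/5-.5
m=np.array([[23,28,17],[23,-28,17],[-23,-28,17],[-23,28,17],[16,0,20]])/1000
f=lambda v:(proj(m@R.from_rotvec(v[3:]).as_matrix().T+v[:3],c,E)-px).ravel()
for free in (False,True):
    g=f if free else (lambda v:f([*v[:3],0,0,v[5]]))
    r=least_squares(g,[.475,.082,.032,0,0,.075]);print(r.x.round(4),np.abs(r.fun).max())
# lid angle from w1 
c,E=load("w1")
for a in (1.5,1.6,1.7,1.8):
    s,co=np.sin(a),np.cos(a);yw=np.radians(4.3)
    P=[]
    for d,y,n in ((.168,-.092,-.003),(.168,.092,-.003),(.085,0,-.003)):
        lx=.093-d*co+n*s; lz=.068+d*s+n*co   # n along outward normal
        P.append([.475+lx*np.cos(yw)-y*np.sin(yw),.082+lx*np.sin(yw)+y*np.cos(yw),lz])
    print(a,proj(P,c,E).round(1).tolist())
E
```

```text
[ 0.4758  0.0822  0.0291 -0.489   0.      0.0768] 0.16952748359145176
[4.758e-01 8.240e-02 2.910e-02 1.300e-02 4.000e-04 7.990e-02] 0.1365666524539506
1.5 [[168.3, 323.6], [336.0, 313.6], [251.6, 277.4]]
1.6 [[170.7, 335.8], [335.8, 326.2], [252.0, 282.9]]
1.7 [[173.4, 346.4], [335.1, 337.1], [252.5, 287.8]]
1.8 [[176.3, 355.2], [334.1, 346.3], [252.9, 292.2]]
```

```bash
python3 - <<'E'
import cv2
a=cv2.imread("pics/w1.png")
cv2.imwrite("pics/w1l.png",cv2.resize(a[235:355,165:345],None,fx=4.4,fy=4.4,interpolation=cv2.INTER_CUBIC))
E
```

```text
(no output)
```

View pics/w1l.png

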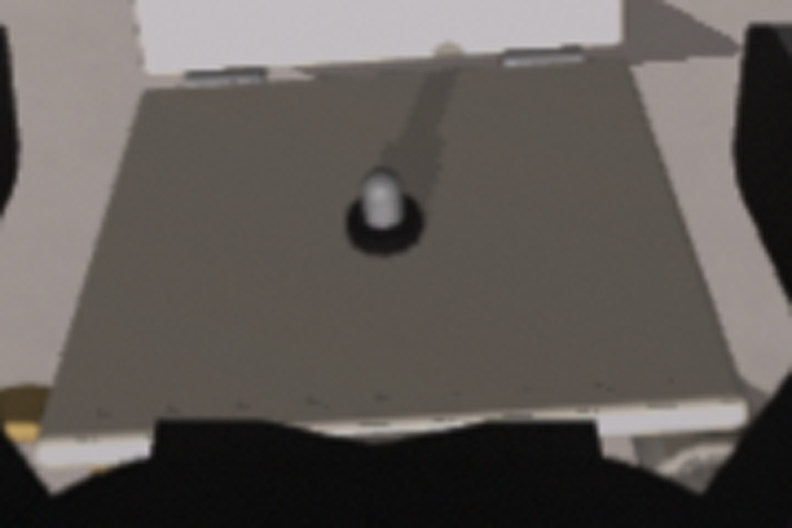

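The carrier is level within 0.013 rad, turned 0.2° from the cell and about 1 mm from the seat in plan. The contact height (TCP 0.036) also agrees with it being seated. The lid starts at about 1.6 rad. Next I'll plan the lid push and check IK and the objects behind the lid.

```bash
cat > lid.py <<'E'
from h import *
yw=np.radians(4.3)
def tcp(a,d=.15,gap=0.0,y=-.01,h=.011):
    s,co=np.sin(a),np.cos(a)
    lx=.093-d*co+(.007+gap)*s+h; lz=.068+d*s+(.007+gap)*co+.017
    return np.array([.475+lx*np.cos(yw)-y*np.sin(yw),.082+lx*np.sin(yw)+y*np.cos(yw),lz])
O=[180,0,184.3]
E
python3 - <<'E'
from lid import *
c=vision.calibration("top");E=c["extrinsics"]
def t(u,v): return [110+u/2.66,120+v/2.66]
print("wash",back(t(222,78),0,c,E).round(3),"whitejar",back(t(105,104),0,c,E).round(3),"spray",back(t(140,70),0,c,E).round(3),"lamp",back(t(360,15),.3,c,E).round(3))
P0=tcp(1.6);P0[0]+=.02
for p in [P0+[0,0,.09],P0]+[tcp(a) for a in (1.5,1.2,.9,.6,.3,0,-.03)]:
    q=robot.inverse_kinematics(p,O);print(p.round(3),None if q is None else np.round(q,0).tolist())
E
```

```text
wash [[0.8   0.062 0.   ]] whitejar [[0.784 0.253 0.   ]] spray [[0.838 0.192 0.   ]] lamp [[ 0.681 -0.147  0.3  ]]
[0.611 0.081 0.325] [-26.0, 26.0, 27.0, 67.0, -12.0, 90.0, 93.0]
[0.611 0.081 0.235] [-27.0, 27.0, 27.0, 77.0, -12.0, 78.0, 95.0]
[0.576 0.08  0.235] [-28.0, 23.0, 26.0, 84.0, -10.0, 76.0, 93.0]
[0.532 0.076 0.227] [-30.0, 18.0, 25.0, 91.0, -8.0, 73.0, 91.0]
[0.492 0.073 0.207] [-31.0, 14.0, 25.0, 99.0, -6.0, 68.0, 90.0]
[0.46  0.071 0.175] [-31.0, 12.0, 24.0, 106.0, -5.0, 63.0, 89.0]
[0.439 0.069 0.136] [-32.0, 12.0, 24.0, 113.0, -6.0, 57.0, 89.0]
[0.43  0.069 0.092] [-31.0, 15.0, 23.0, 117.0, -7.0, 50.0, 90.0]
[0.43  0.069 0.087] [-31.0, 15.0, 23.0, 117.0, -8.0, 49.0, 91.0]
```

```bash
python3 - <<'E'
from h import *
robot.line_to([.46,.07,.33],velocity=.2)
im=vision.grab_frame("side");cv2.imwrite("pics/s7.png",cv2.resize(im[60:240,150:350,::-1],None,fx=3.3,fy=3.3))
im=vision.grab_frame("top");cv2.imwrite("pics/t7.png",cv2.resize(im[60:260,60:320,::-1],None,fx=3,fy=3));print(robot.current_time_s())
E
```

```text
23.5917
```

View pics/s7.png

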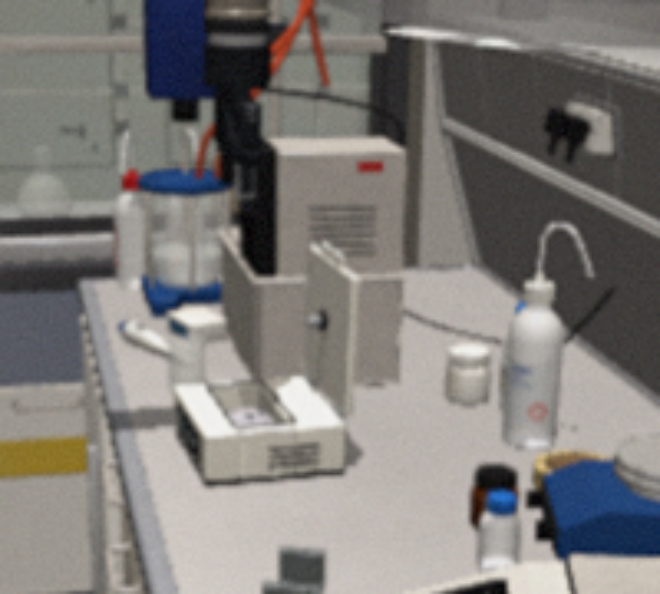

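View pics/t7.png

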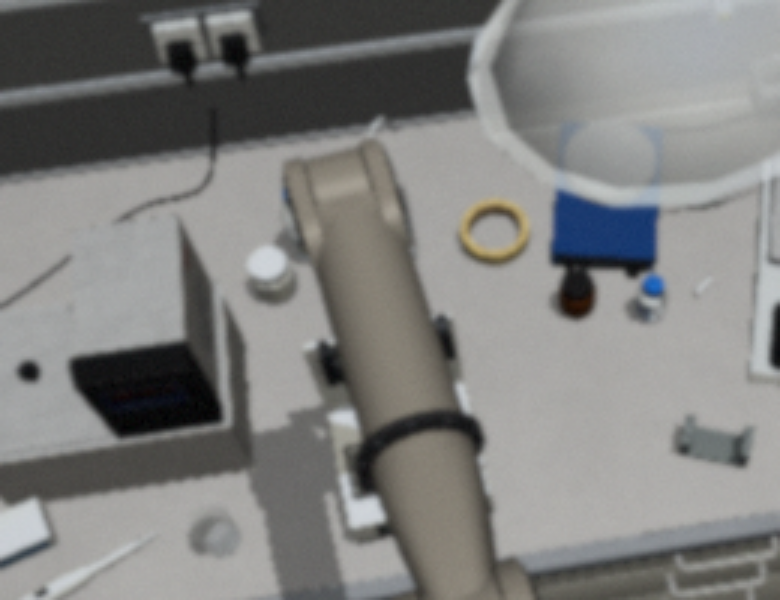

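The lid plunger is visible in the side view at (318,320). The arm clears the bath, lamp and bottles. The path over and behind the lid is feasible.

```bash
python3 - <<'E'
from lid import *
fingers.gripper_to(0.0,40)
P0=tcp(1.6,y=.012);P0[0]+=.03
robot.line_to([P0[0],P0[1],.33],O,velocity=.2)
print(robot.line_to(P0,velocity=.12,f_stop=6),robot.current_tool_pos(),robot.current_time_s())
f0=np.array(robot.current_contact_force());print(f0)
print(robot.line_to(tcp(1.5,y=.012),velocity=.06,f_stop=15),robot.current_tool_pos(),robot.current_contact_force())
im=vision.grab_frame("side");cv2.imwrite("pics/s8.png",cv2.resize(im[60:240,150:350,::-1],None,fx=3.3,fy=3.3))
E
```

```text
False [0.61966396 0.1026093  0.2358607 ] 26.2
[ 0.0508445  -0.66513984 -0.52643738]
False [0.57455825 0.10072769 0.23558604] [ 3.16125383 -2.40134566  0.23642767]
```

View pics/s8.png

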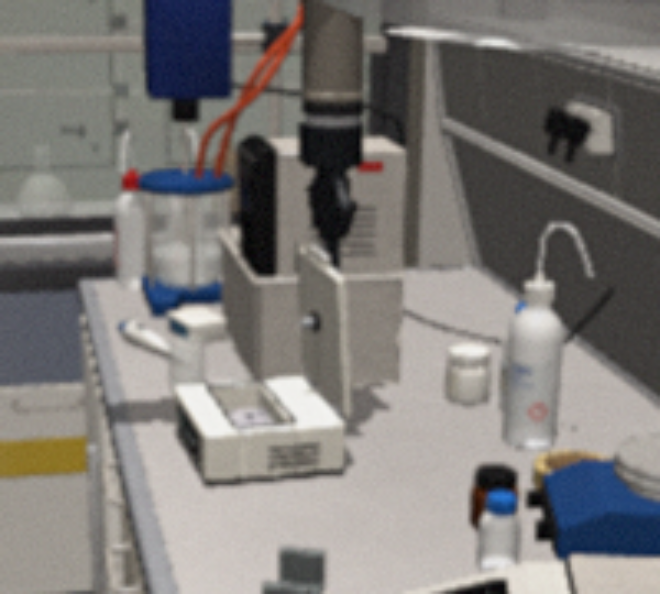

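The lid moves with the finger behind it, at about 3 N. Now I'll push it along the arc.

```bash
python3 - <<'E'
from lid import *
for a in (1.35,1.15,.95,.75,.55,.38):
    s=robot.line_to(tcp(a,y=.012),velocity=.08,f_stop=18)
    print(a,s,(np.array(robot.current_tool_pos())-tcp(a,y=.012)).round(4),np.round(robot.current_contact_force(),1),robot.current_time_s())
    if s: break
im=vision.grab_frame("side");cv2.imwrite("pics/s9.png",cv2.resize(im[60:240,150:350,::-1],None,fx=3.3,fy=3.3))
E
```

```text
1.35 False [-0.0009  0.0007 -0.0002] [ 1.8 -0.5 -0.1] 27.5833
1.15 False [-0.0008  0.0008 -0.0004] [0.8 0.  0.4] 28.1083
0.95 False [-0.0009  0.     -0.0004] [ 0.3  0.1 -0.9] 28.6333
0.75 False [-0.0009 -0.0003 -0.0004] [ 0.2 -0.2 -0.1] 29.1583
0.55 False [-0.0009 -0.0001 -0.0003] [ 0.2 -1.  -0.8] 29.6833
0.38 False [-0.0008 -0.0001 -0.0004] [ 1.   0.3 -0.1] 30.15
```

View pics/s9.png

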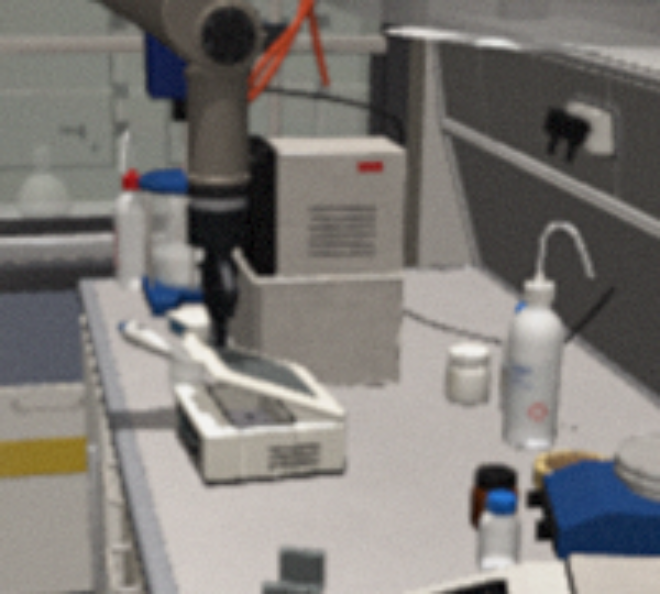

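The lid follows to about 0.4 rad. The last stretch will be slow.

```bash
python3 - <<'E'
from lid import *
for a,v,f in ((.25,.05,15),(.12,.04,15),(.06,.03,15),(-.04,.015,14)):
    s=robot.line_to(tcp(a,y=.012),velocity=v,f_stop=f)
    print(a,s,np.round(robot.current_tool_pos(),4),np.round(robot.current_tool_pos()-tcp(0,y=.012),4),np.round(robot.current_contact_force(),1),robot.current_time_s())
    if s: break
robot.pause(.3);print(robot.current_contact_force())
im=vision.grab_frame("side");cv2.imwrite("pics/s10.png",cv2.resize(im[60:240,150:350,::-1],None,fx=3.3,fy=3.3))
E
```

```text
0.25 False [0.4338 0.0908 0.1284] [0.0055 0.0003 0.0364] [0.5 0.4 0.7] 30.7417
0.12 False [0.4298 0.0906 0.1095] [0.0015 0.0001 0.0175] [-0.1 -0.4 -0.3] 31.3833
0.06 False [0.4287 0.0905 0.1007] [0.0005 0.     0.0087] [ 0.4  0.2 -0.3] 31.8333
-0.04 True [0.4282 0.0905 0.0921] [-0.     -0.      0.0001] [-2.  -0.4  4.9] 32.5167
[-0.64355155 -0.86332026  5.31742804]
```

View pics/s10.png

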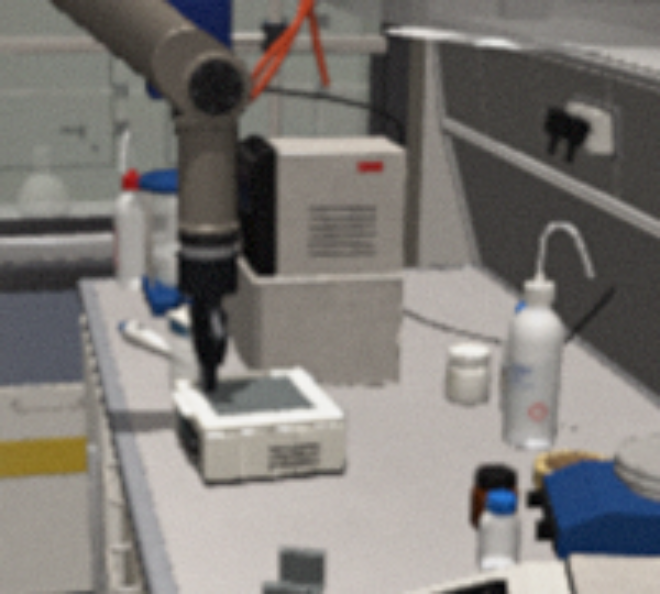

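It stopped at the height expected for fully shut. I'll press once more to confirm it's the hard stop and not just the plunger.

```bash
python3 - <<'E'
from lid import *
p=tcp(0,y=.012)
s=robot.line_to(p-[0,0,.006],velocity=.015,f_stop=20)
print(s,np.round(robot.current_tool_pos()-p,4),np.round(robot.current_contact_force(),1))
robot.line_to(p+[0,0,.03],velocity=.03);robot.pause(.2);print(np.round(robot.current_contact_force(),1))
robot.line_to(p+[-.03,0,.16],velocity=.2);robot.pause(.2);snap("w11")
im=vision.grab_frame("side");cv2.imwrite("pics/s11.png",cv2.resize(im[140:240,180:350,::-1],None,fx=4.5,fy=4.5,interpolation=cv2.INTER_CUBIC));print(robot.current_time_s())
E
```

```text
True [-0.     -0.      0.0001] [-1.   0.4  5.5]
[-0.5 -1.7  0.2]
35.5833
```

View pics/s11.png

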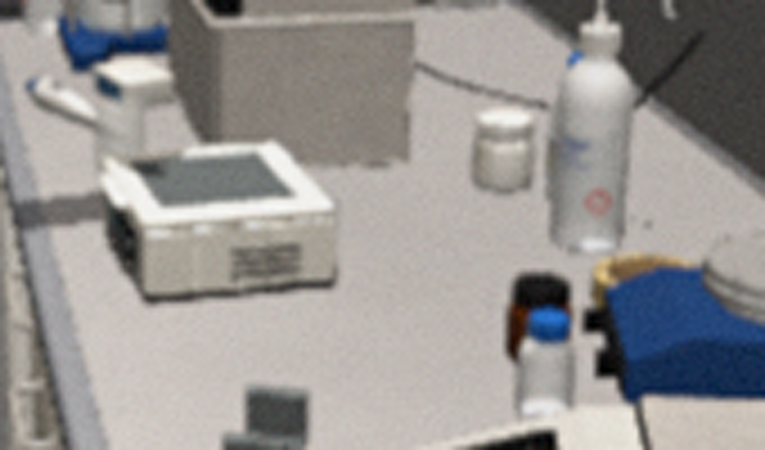

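View pics/w11.png

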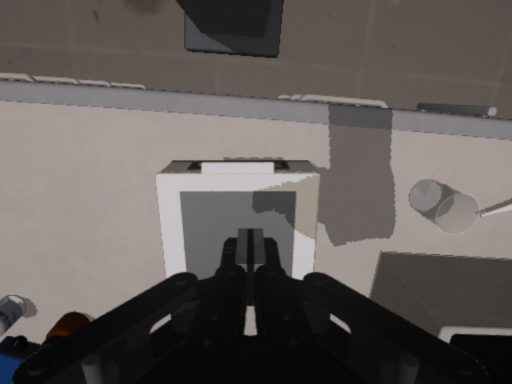

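Pressing with 20 N more gave the same height (0.1 mm), so the lid is on its hard stop. The side and wrist pictures show it flat on the cell and the jar, bottle and beaker still standing. Handing in.

```bash
python3 - <<'E'
from h import *
print(workorder.close_job(),robot.current_time_s(),np.round(robot.current_contact_force(),1))
E
```

```text
the job is handed in; nothing more can be done
the job is handed in; nothing more can be done
```

The job is handed in: the carrier is seated in the measuring cell and the lid is shut. The last clock reading before handing in was 35.6 s of the 72 s allowed; no verdict is reported.

I took the bare-metal carrier from the rack by its long faces and stood it upright on the bare bench. I then took it again by its end faces and lowered it slowly onto the three balls with the boss towards the hinge. The lid went down with the closed fingertips on its outer face, slowly over the last stretch, and then I let go.

**Carrier:** Before the lid was shut, the fit from the wrist picture put it about 1 mm from the seat in plan, level within 0.013 rad and turned about 0.3° from the cell. It could not be seen again afterwards.

**Height, the one disagreement:** The same fit gave 29 mm instead of the expected 32 mm. I put this down to the weak depth of a single picture, because the contact height at set-down matched a seated carrier.

**Lid:** The first press stopped at the height expected for fully shut. A second press, stopping at 20 N, ended at the same height within 0.1 mm, so it is on the hard stop. It stayed shut when let go.

**Bystanders:** The jar, bottle and beaker looked to be standing where they were in the last pictures; I did not measure their positions again.

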